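# Tare the glaze scale under the mixing bowl

## Task

The empty steel mixing bowl has been set on one of the two glaze scales: zero that scale for it. With your fingertips press the scale's tare key, the wide bar at the right-hand end of its row of keys, gently down, keep it down for about a second, then let it spring back and move clear. Do not touch the bowl, the steel pan under it, the scale's other two keys or anything of the other scale, and leave everything else on the table where it is.

Things in the scene. Friction and masses are not known exactly. Their poses are not given: they have to be found in the camera images.
- scale_a: The scale to tare: the one carrying the bowl. White, fixed in place, 250 mm deep (x), 200 mm wide (y); origin under its centre on the table, z up. Its front (-x side, towards the robot, turned up to 0.3 rad) is a black console 72 mm deep, sloping 0.22 rad from 49 mm high at the pan down to 32 mm at the front, with a display and, before it, a row of three grey keys
- scale_a_tare_top (a point): Centre of the top face of the tare key on the bowl's scale, 44 mm above the table; goes down with the key. z points out of the console (up, 0.22 rad towards the front), x up the slope, y along the row to the left. The widest key: a grey bar 38 mm (y) by 18 mm (x), 7 mm proud, right-hand end of the row seen from the robot. The next key's edge is 60 mm, the pan's 66 mm from its centre
- scale_a_tare (a joint): How far that tare key is pressed into the console, along its -z: 0 up, 0.0055 m at its stop. A rubber spring key: 1.5 N starts it, it registers from 2.5 mm in (4.5 N), 8 N brings it to its stop, and it springs back by itself. Press slowly and stop at 5 to 6 N: over 40 N on the scale would strain it
- scale_a_units (a joint): Press of the small square units key (16 mm) in the middle of the same scale's row, 68 mm left of the tare key; 0 up, 0.0055 m down. Leave alone
- scale_a_power (a joint): Press of the small round on/off key (18 mm) at the left end of the same row, 122 mm left of the tare key; 0 up, 0.0055 m down. Leave alone
- scale_a_pan: Steel pan of that scale, 166 by 190 mm, 9 mm thick; origin under its centre, 60 mm above the table; its top is 69 mm above the table. Not to be touched
- bowl: Round steel mixing bowl, 120 mm across the rim, 55 mm tall, loose on the pan (its rim is 124 mm above the table); origin under its centre. Not to be touched
- scale_b: The other scale, of the same make and size with the same pan and keys, carrying a white jug; origin under its centre, front to -x. Not to be touched
- jug: White plastic jug with one side handle, 84 mm across, 95 mm tall, loose on the other scale's pan; origin under its centre. Leave alone
- jar: Closed round glaze jar, 60 mm across, 75 mm tall, on the table between the scales; origin under its centre. Leave alone
- scoop: Aluminium scoop with a wooden handle, 205 mm long, 25 mm high, lying on the table between the robot and the scales; origin near its middle, x along it to the scoop end. Leave alone
- brush: Wooden glaze brush, 200 mm long, 18 mm thick, lying on the table between the robot and the scales; origin near its middle, x along it to the bristles. Leave alone
- tumbler: Blue drinking tumbler, 75 mm across, 161 mm tall, at the left of the table; origin under its centre. Leave alone
- vase: Unglazed fired vase with a narrow neck, 140 mm across, 220 mm tall, at the left of the table; origin under its centre. Leave alone
- brush_pot: Terracotta pot 84 mm across and 95 mm tall with brushes standing in it, 230 mm tall in all, at the right of the table; origin under its centre. Leave alone
- glaze_bottle: White glaze bottle with a black cap, 68 mm across, 150 mm tall, at the right of the table; origin under its centre. Leave alone

How it is judged:
By the outcome, as a careful person would: the job done as asked, in the order asked, and still so for the second after the job is handed in, with the robot touching nothing.
It also fails if it takes over 32 s, if anything falls off the work surface, if the arm or the gripper's body presses on something with over 40 N, if the wrist force passes 120 N, or if a joint passes its speed limit or range.

## Robot

A 6-joint arm with a two-finger parallel gripper is mounted at the origin on the work surface. World frame = base frame: x ahead of the robot, y to its left, z up, the work surface at z = 0. Lengths are in m, angles in rad, forces in N, time in s.
With the tool pointing down it reaches from about 0.35 to 0.975 m from the base axis. Payload 4.9 kg.
Tool frame: the origin (TCP) lies at the very end of the fingers, on their centre line; the grasp point (between the pads) lies 19 mm behind it; z points along the fingers, x is the direction in which the jaws open and shut, and the axes are right-handed (so a half turn about z gives the same grasp; the last joint's range is limited). The gripper opens to 85 mm and grips with 20 to 120 N. Pads are 22 mm wide; open, the fingers measure 114 mm over their backs; the gripper's body (76 mm by 85 mm) begins 54 mm behind the grasp point. The pads swing forward as they close: fully open they stand 13 mm farther back than shut.
Start: joints at [-1.268, 0.053, 1.613, -0, 1.476, -0.119], TCP at [0.256, -0.57, 0.194] pointing down, gripper open.
Joint ranges: [-3.01, 3.01], [-1.01, 2.22], [0.06, 2.58], [-1.02, 4.17], [0.09, 2.62], [-3.14, 3.14]. Speed limits (rad/s): [2.57, 2.57, 3.14, 3.14, 3.14, 3.14].

## Interface

Orientations are given as a rotation vector (axis times angle).
In Python, from station import ctrl, get_image, calibration, job gives the robot as it stands.
- The arm moves only by the tool jog_arm, never from a script. Its argument "deltas" is a list of rows, each a list of 3 entries, a list of its own where there are three numbers: the turn, a rotation vector about the tool's x, y, z in degrees, then the shift along the tool's x, y, z in m, then the finger opening in m, from 0 to 0.0854. In form: [[[ax, ay, az], [tx, ty, tz], gripper], ...]. A call has 1 to 12 rows; each row is the pose to reach, as a shift and turn from the pose commanded when the call began, along the tool's axes at that moment; what a row does not reach only later rows make up. A row lasts 1/12 s, in which the tool goes at most 41.7 mm and 7.16 degrees, less where a joint would pass 70% of its speed; a pose out of reach is approached as far as the arm can. A call with a gripper value outside its range is refused whole. The fingers move at their own pace and stop on an object; "squeeze" is the grip in N (left out, the last holds). Time passes only in rows, so rows that repeat a pose let the fingers close. It gives the time, the measured TCP pose, the force and the opening at its end, in the units of the state.
- ctrl.get_obs(): the state, without advancing time (a new reading comes with each control period).
- get_image(name): name is "scene" or "side" or "wrist"; returns the picture (400x640x3 uint8, red, green, blue); there is no depth.
- calibration(name): a dict with "mtx" (3x3 intrinsics, pixels), "origin" and "rotation" of the camera in the world; the wrist camera has in their place "tool_from_camera" (4x4, takes a point from camera to tool coordinates, whose origin is the TCP and whose axes are the tool frame's). Camera axes: x right, y up, looking along -z (the intrinsics and any distortion apply to the point x, -y, -z); pixel columns grow to the right and rows downward; lengths in m; the calibration is good to about 2 mm. A picture is of the moment at which its call begins: read the wrist's pose just before it. calibration takes no time and is no camera call.
- job.finish_job(): hands the job in, once; it reports no verdict.
The state is a dict: "t": time; "q": joint angles; "dq": joint speeds; "effort": joint torques, N m; "tool_pos": TCP position; "tool_rot": TCP orientation; "contact_force": force on the tool from outside, world axes, zero at the start; "wrist_torque": the same for the moment, N m; "opening": finger opening in m.
Only numpy, scipy, OpenCV 4.12 (cv2) and the standard library are available. Lean on these libraries where they do the work, as an engineer would, in place of code of your own. Each camera call takes 0.05 s, during which the arm holds its last target.

## Working session

There is one attempt and no reset: what is moved stays moved. The work goes in short steps, Python scripts to look and compute and a tool call to move; the robot and the scene stay as the last step left them, time stands still between calls to the robot, and variables do not carry over. Pictures are saved under pics/ and viewed, and the job is handed in when it is done.

Besides the shell and the picture viewer there is one more tool, called after "Emit:" as name(argument=value, ...) on one line, values as JSON. jog_arm: Moves the arm, as the interface text tells. Its arguments: {"type":"object","properties":{"deltas":{"type":"array","items":{"type":"array"}},"squeeze":{"type":"number"}},"required":["deltas"]}

```bash
ls; mkdir -p pics
python3 - <<'E'
from station import ctrl,get_image,calibration
import cv2,json
o=ctrl.get_obs();print(o)
for n in("scene","side","wrist"):
    c=calibration(n);print(n,c)
    im=get_image(n);cv2.imwrite(f"pics/{n}0.png",cv2.cvtColor(im,cv2.COLOR_RGB2BGR))
E
```

```text
pics
{'t': 0.0, 'q': array([-1.26801058e+00,  5.33708393e-02,  1.61430159e+00, -2.52285637e-05,
        1.47599534e+00, -1.18975788e-01]), 'dq': array([-1.05636038e-03,  1.38616573e-05, -7.23608129e-04, -1.18325839e-04,
        2.16559163e-04,  1.36149616e-03]), 'effort': array([ 6.00263666e-04, -3.93682265e+01, -3.70172274e+01, -9.90034823e-05,
        7.18138806e-03, -4.95258234e-06]), 'tool_pos': array([ 0.25565081, -0.56955156,  0.1925499 ]), 'tool_rot': array([-2.63612850e+00,  1.70652077e+00,  2.53083226e-03]), 'contact_force': array([-1.12172418, -0.23557357, -0.12923935]), 'wrist_torque': array([-0.0275764 ,  0.00141833,  0.06868187]), 'opening': 0.0854392168092789}
scene {'mtx': array([[407.05980509,   0.        , 317.89122066],
       [  0.        , 407.05980509, 194.9914213 ],
       [  0.        ,   0.        ,   1.        ]]), 'origin': array([ 1.49523869, -0.1952686 ,  0.69509161]), 'rotation': array([0.83887192, 0.69410795, 1.2211307 ])}
side {'mtx': array([[398.11370095,   0.        , 317.70895864],
       [  0.        , 398.11370095, 204.94731347],
       [  0.        ,   0.        ,   1.        ]]), 'origin': array([0.24840092, 1.07965094, 0.94093521]), 'rotation': array([ 0.14482752, -1.28820362, -2.59753682])}
wrist {'mtx': array([[311.80998256,   0.        , 322.64293713],
       [  0.        , 311.80998256, 198.21486271],
       [  0.        ,   0.        ,   1.        ]]), 'tool_from_camera': array([[ 9.99999012e-01, -6.03330629e-04, -1.26933017e-03,
         8.19262297e-04],
       [-9.58408253e-04, -9.53333878e-01, -3.01916544e-01,
        -7.63619165e-02],
       [-1.02793996e-03,  3.01917462e-01, -9.53333514e-01,
        -1.79230790e-01],
       [ 0.00000000e+00,  0.00000000e+00,  0.00000000e+00,
         1.00000000e+00]])}
```

View pics/scene0.png

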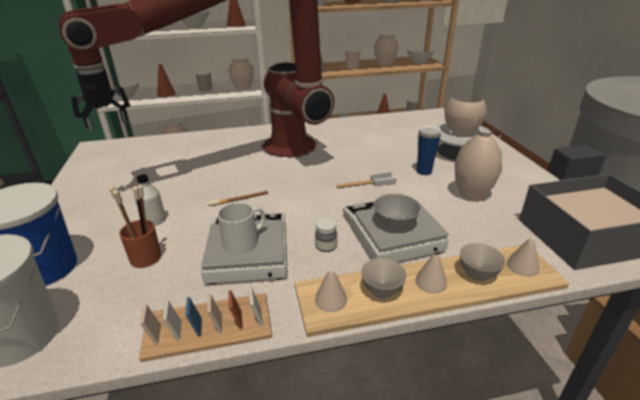

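View pics/side0.png

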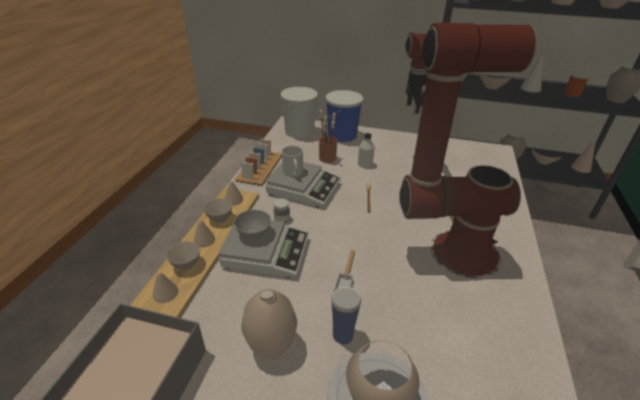

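View pics/wrist0.png

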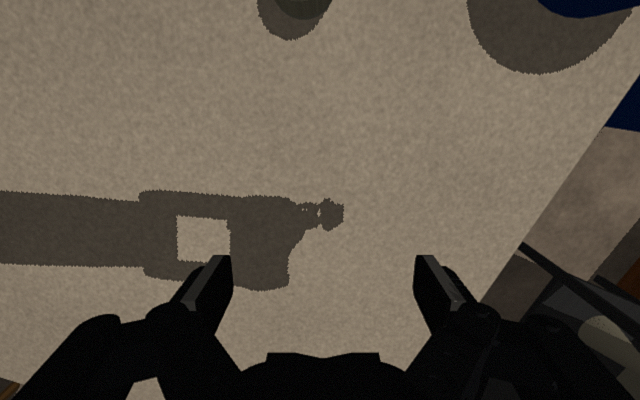

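The bowl's scale is the left-hand one, at scene (395,228) and side (265,245). I'll zoom in on the console and cast rays onto it.

```bash
cat > h.py <<'E'
import numpy as np,cv2
from scipy.spatial.transform import Rotation as R
from station import calibration
def cam(n,obs=None):
    c=calibration(n);K=c["mtx"]
    if n=="wrist":
        T=c["tool_from_camera"];Rt=R.from_rotvec(obs["tool_rot"]).as_matrix()
        return K,np.array(obs["tool_pos"])+Rt@T[:3,3],Rt@T[:3,:3]
    return K,np.array(c["origin"]),R.from_rotvec(c["rotation"]).as_matrix()
def ray(C,u,v):
    K,o,M=C
    d=M@np.array([(u-K[0,2])/K[0,0],-(v-K[1,2])/K[1,1],-1.]);return o,d/np.linalg.norm(d)
def onz(C,u,v,z):
    o,d=ray(C,u,v);return o+d*(z-o[2])/d[2]
def proj(C,p):
    K,o,M=C;q=M.T@(np.array(p)-o);return K[0,2]-K[0,0]*q[0]/q[2],K[1,2]+K[1,1]*q[1]/q[2]
E
python3 - <<'E'
from h import *
im=cv2.imread("pics/side0.png")
cv2.imwrite("pics/side_crop.png",cv2.resize(im[200:285,210:320],None,fx=7,fy=7,interpolation=cv2.INTER_CUBIC)[:600])
C=cam("side")
for p in [(265,245),(305,245)]: print(onz(C,*p,.045))
E
```

```text
[0.64366897 0.1972898  0.045     ]
[0.51802715 0.16171074 0.045     ]
```

View pics/side_crop.png

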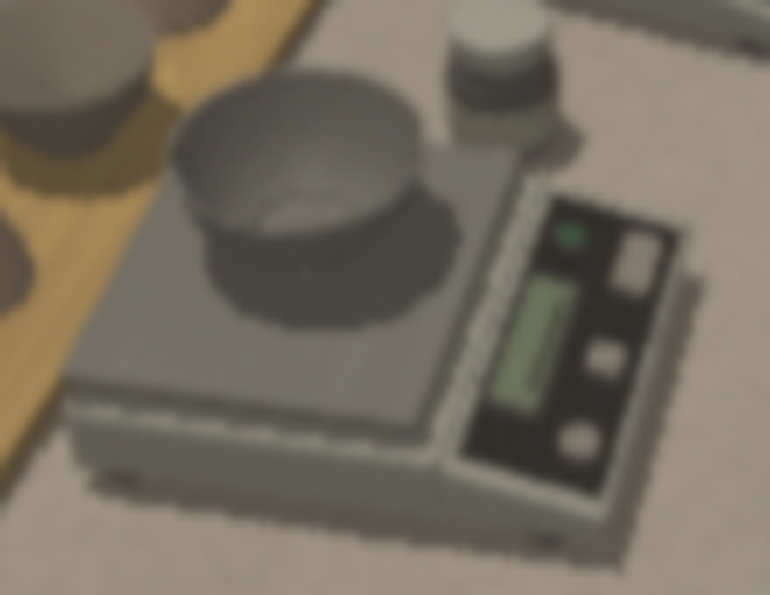

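The tare key sits at crop (636,263), the units key at (605,358) and the on/off key at (579,440).

Run:
```python
from h import *
C=cam("side")
P=[]
for p in [(636,263),(605,358),(579,440)]:
    u,v=(p[0]+.5)/7-.5+210,(p[1]+.5)/7-.5+200
    q=onz(C,u,v,.0435);P.append(q);print((u,v),q)
d=P[2]-P[0];print(np.linalg.norm(d),np.arctan2(-d[0],d[1]), np.linalg.norm(P[1]-P[0]))
```

```text
(300.42857142857144, 237.14285714285714) [0.54395708 0.12750665 0.0435    ]
(296.0, 250.71428571428572) [0.53888897 0.1938273  0.0435    ]
(292.2857142857143, 262.42857142857144) [0.53449732 0.24695546 0.0435    ]
0.11982280932021311 0.07903020581631415 0.06651401357171026
```

```bash
cat >> h.py <<'E'
def target_R(yaw,tilt=.22):
    n=R.from_euler('z',yaw).apply([-np.sin(tilt),0,np.cos(tilt)])
    row=R.from_euler('z',yaw).apply([0,1,0]);return n,row
def Rt(yaw,Rc,tilt=.22):
    n,row=target_R(yaw,tilt);z=-n;best=None
    for s in(1,-1):
        x=s*row;M=np.c_[x,np.cross(z,x),z];a=R.from_matrix(Rc.T@M).as_rotvec()
        if best is None or np.linalg.norm(a)<np.linalg.norm(best[1]):best=(M,a)
    return best
def delta(p,yaw,obs,tilt=.22):
    Rc=R.from_rotvec(obs["tool_rot"]).as_matrix();M,a=Rt(yaw,Rc,tilt)
    return np.degrees(a),Rc.T@(np.array(p)-obs["tool_pos"]),M
E
python3 - <<'E'
from h import *
from station import ctrl
o=ctrl.get_obs();Rc=R.from_rotvec(o["tool_rot"]).as_matrix();print(Rc.round(3))
key=np.array([.544,.1275,.044]);n,_=target_R(.079)
p=key+.10*n;a,t,M=delta(p,.079,o);print(p,a.round(2),t.round(4));print(M.round(3))
o2=dict(tool_pos=p,tool_rot=R.from_matrix(M).as_rotvec());W=cam("wrist",o2);print(proj(W,key),proj(W,p),W[1])
S=cam("side")
for nm,uv,z in[("pot",(328,160),0),("potside",(292,165),.07),("bottle",(366,165),0),("bowl",(257,228),.1),("brush",(369,195),0),("tumbler",(343,340),0)]:print(nm,onz(S,*uv,z).round(3))
E
```

```text
[[ 0.409 -0.912 -0.   ]
 [-0.912 -0.409  0.002]
 [-0.002 -0.    -1.   ]]
[0.5222451  0.12577778 0.14158974] [12.49  2.25 19.55] [-0.5253 -0.5279  0.0522]
[[ 0.079 -0.973  0.218]
 [-0.997 -0.077  0.017]
 [-0.    -0.218 -0.976]]
(np.float64(321.3717029831009), np.float64(185.81099456132176)) (np.float64(320.91204064617176), np.float64(228.25922932277024)) [0.55760731 0.12775562 0.33316483]
pot [ 0.589 -0.456  0.   ]
potside [ 0.697 -0.261  0.07 ]
bottle [ 0.414 -0.462  0.   ]
bowl [0.673 0.184 0.1  ]
brush [ 0.365 -0.237  0.   ]
tumbler [0.329 0.446 0.   ]
```

Emit:
jog_arm(deltas=[[[0,0,0],[0,0,-0.04],0],[[0,0,0],[0,0,-0.08],0],[[0,0,0],[-0.025,-0.025,-0.1],0],[[0,0,0],[-0.05,-0.05,-0.1],0],[[0,0,0],[-0.078,-0.078,-0.1],0],[[0,0,0],[-0.106,-0.106,-0.1],0],[[0,0,0],[-0.134,-0.134,-0.1],0],[[0,0,0],[-0.162,-0.162,-0.1],0],[[0,0,0],[-0.19,-0.19,-0.1],0],[[0,0,0],[-0.218,-0.218,-0.1],0],[[0,0,0],[-0.246,-0.246,-0.1],0],[[0,0,0],[-0.274,-0.274,-0.1],0]])

```text
t: 1.15
tool_pos: [0.3937, -0.2061, 0.2936]
tool_rot: [-2.637, 1.708, -0.0]
contact_force: [1.5, -0.1, 0.2]
opening: 0.0002
```

Emit:
jog_arm(deltas=[[[0,0,0],[-0.028,-0.028,0],0],[[1,0,2],[-0.056,-0.056,0],0],[[2,0.5,4],[-0.084,-0.084,0],0],[[4,1,7],[-0.112,-0.112,0],0],[[6,1,10],[-0.14,-0.14,0],0],[[8,1.5,13],[-0.168,-0.168,0],0],[[10,2,16],[-0.196,-0.196,0.02],0],[[12,2.2,19],[-0.224,-0.226,0.04],0],[[12.5,2.25,19.5],[-0.245,-0.248,0.07],0],[[12.5,2.25,19.5],[-0.251,-0.254,0.1],0],[[12.5,2.25,19.5],[-0.251,-0.254,0.13],0],[[12.5,2.25,19.5],[-0.251,-0.254,0.13],0]])

```text
t: 2.15
tool_pos: [0.5173, 0.1255, 0.1548]
tool_rot: [-2.195, 2.022, -0.211]
contact_force: [-0.3, -0.3, -1.6]
opening: 0.0003
```

Run:
```python
from h import *
from station import ctrl,get_image
import pickle
o=ctrl.get_obs();print(o["t"],o["tool_pos"],o["tool_rot"],o["contact_force"])
im=get_image("wrist");cv2.imwrite("pics/w1.png",cv2.cvtColor(im,cv2.COLOR_RGB2BGR));pickle.dump(o,open("o1.pkl","wb"))
print(proj(cam("wrist",o),[.544,.1275,.044]))
```

```text
2.15 [0.5173178  0.12554252 0.1548163 ] [-2.19517157  2.02151695 -0.21094779] [-0.32038784 -0.29160095 -1.55766922]
(np.float64(321.2481398910141), np.float64(178.70618712261216))
```

View pics/w1.png

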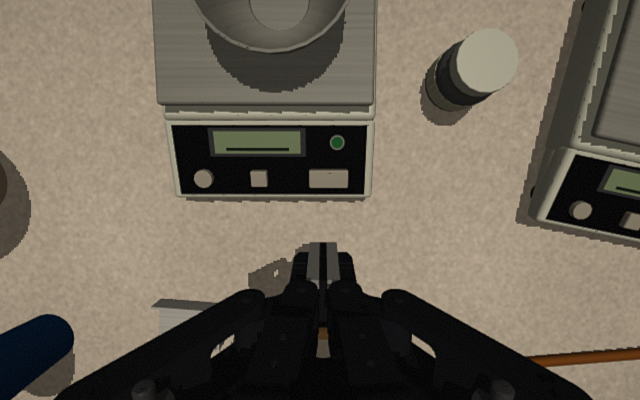

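The wrist view shows the tare key at about (328,179), units at (259,178) and on/off at (203,178). The fingertips are at (322,243). I'll segment and triangulate.

```bash
cat > seg.py <<'E'
from h import *
import pickle
def keys(im):
    g=cv2.cvtColor(im,cv2.COLOR_BGR2GRAY);roi=np.zeros_like(g);roi[164:192,182:366]=255
    m=((g>110)&(roi>0)).astype(np.uint8)
    n,l,s,c=cv2.connectedComponentsWithStats(m);return [(s[i],c[i]) for i in range(1,n) if s[i][4]>60]
E
python3 - <<'E'
from seg import *
o=pickle.load(open("o1.pkl","rb"));im=cv2.imread("pics/w1.png");W=cam("wrist",o);S=cam("side")
ks=keys(im);P=[]
for s,c in ks: 
    q=onz(W,*c,.044);P.append(q);print(s,c.round(1),q.round(4))
P=sorted(P,key=lambda q:q[1]);d=P[-1]-P[0];print("len",np.linalg.norm(d),"yaw",np.arctan2(-d[0],d[1]))
K=[c for s,c in sorted(ks,key=lambda k:-k[1][0])]
for c,u in zip(K,[(300.43,237.14),(296,250.7),(292.29,262.43)]):
    o1,d1=ray(W,*c);o2,d2=ray(S,*u)
    t=np.linalg.lstsq(np.c_[d1,-d2],o2-o1,rcond=None)[0];a=o1+t[0]*d1;b=o2+t[1]*d2;print((a+b)/2,"gap",np.linalg.norm(a-b))
# edges of tare top
cv2.imwrite("pics/w1c.png",cv2.resize(im[110:205,165:375],None,fx=3.8,fy=3.8,interpolation=cv2.INTER_CUBIC))
E
```

```text
[194 171  18  16 214] [202.4 178.5] [0.5346 0.2419 0.044 ]
[310 171  38  16 597] [328.3 178.5] [0.5448 0.1207 0.044 ]
[251 172  16  14 205] [258.2 178.4] [0.5392 0.1883 0.044 ]
len 0.1215768689052863 yaw 0.08341542115915786
[0.54524689 0.12083051 0.03748487] gap 0.001487155402837576
[0.5396047  0.18942568 0.03931062] gap 0.0013809546655544082
[0.53497561 0.24358154 0.04002905] gap 0.0012636395717698624
```

View pics/w1c.png

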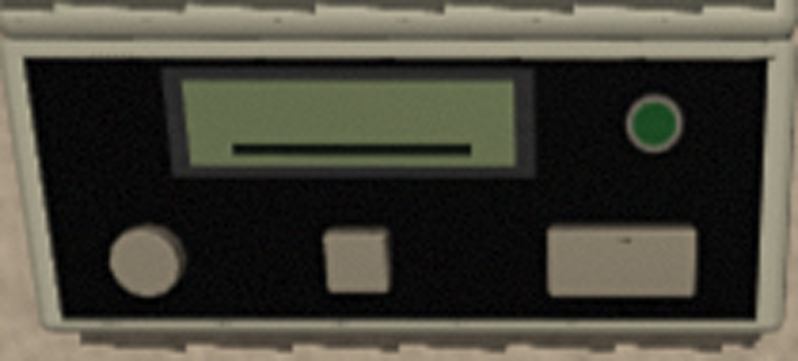

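Run:
```python
from h import *
from station import ctrl
o=ctrl.get_obs();print(o["contact_force"])
key=np.array([.545,.121,.043]);n,_=target_R(.083)
for h in(.02,):
    a,t,M=delta(key+h*n,.083,o);print(key+h*n,a.round(2),t.round(4))
```

```text
[ 0.11430964  0.62703018 -0.15048872]
[0.54065043 0.12063815 0.06251795] [ 0.49 -0.13 -0.09] [ 0.006  -0.      0.0987]
```

Emit:
jog_arm(deltas=[[[0.2,0,0],[0.002,0,0.02],0],[[0.4,0,0],[0.004,0,0.04],0],[[0.4,-0.1,0],[0.006,0,0.06],0],[[0.4,-0.1,0],[0.006,0,0.078],0],[[0.4,-0.1,0],[0.006,0,0.09],0],[[0.4,-0.1,0],[0.006,0,0.097],0],[[0.4,-0.1,0],[0.006,0,0.099],0],[[0.4,-0.1,0],[0.006,0,0.099],0],[[0.4,-0.1,0],[0.006,0,0.099],0]])

```text
t: 2.95
tool_pos: [0.5457, 0.1206, 0.0688]
tool_rot: [-2.178, 2.01, -0.232]
contact_force: [1.1, -0.5, -0.5]
opening: -0.0001
```

Run:
```python
from h import *
from station import ctrl,get_image
import pickle
o=ctrl.get_obs();print(o["t"],o["tool_pos"],o["tool_rot"],o["contact_force"])
im=get_image("wrist");im=cv2.cvtColor(im,cv2.COLOR_RGB2BGR);cv2.imwrite("pics/w2.png",im);pickle.dump(o,open("o2.pkl","wb"))
s=cv2.cvtColor(get_image("side"),cv2.COLOR_RGB2BGR)
cv2.imwrite("pics/s2c.png",cv2.resize(s[190:280,220:330],None,fx=6,fy=6,interpolation=cv2.INTER_CUBIC))
W=cam("wrist",o);print(proj(W,[.545,.121,.044]),proj(W,o["tool_pos"]))
```

```text
2.95 [0.54574424 0.12057    0.06881748] [-2.17795335  2.01001357 -0.231839  ] [ 1.06902878 -0.51148131 -0.48609444]
(np.float64(320.10343255354184), np.float64(223.3670497622815)) (np.float64(320.6053751345897), np.float64(228.49600845305645))
```

View pics/w2.png

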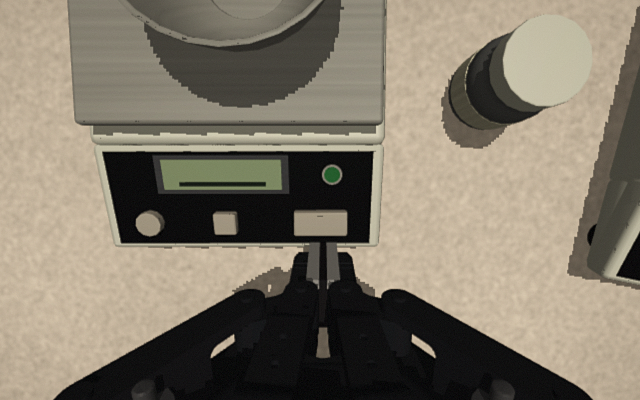

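View pics/s2c.png

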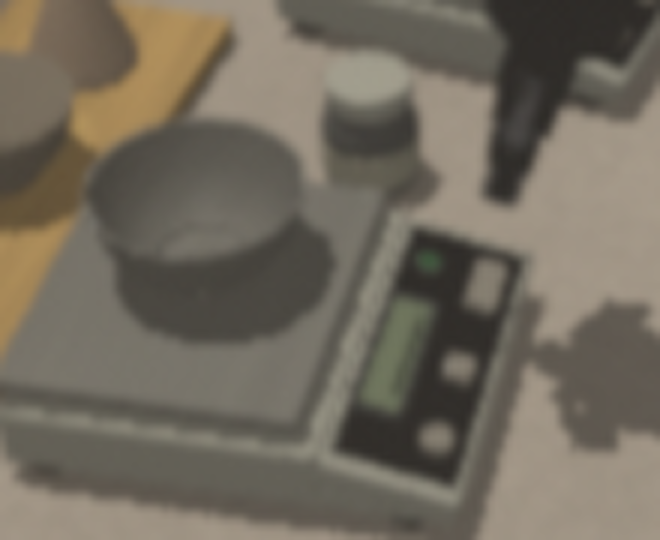

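```bash
python3 - <<'E'
from h import *
from station import ctrl
import pickle
o=ctrl.get_obs();print(o["t"],o["tool_pos"],o["tool_rot"],o["contact_force"],o["dq"].round(3))
Rc=R.from_rotvec(o["tool_rot"]).as_matrix();print(Rc.round(3));p=o["tool_pos"]
W=cam("wrist",o);S=cam("side")
for y in(-.011,0,.011):
  for z in(-.03,-.02,-.013,0):
    q=p+Rc@np.array([0,y,z]);print(y,z,np.round(proj(W,q),1),np.round(proj(S,q),1))
E
python3 - <<'E'
import cv2
im=cv2.imread('pics/w2.png');cv2.imwrite('pics/w2c.png',cv2.resize(im[190:300,250:400],None,fx=5,fy=5,interpolation=cv2.INTER_CUBIC))
E
```

```text
3.05 [0.54566259 0.12064883 0.06877679] [-2.17803837  2.00978166 -0.23194763] [0.18358807 0.01038194 0.14334539] [ 0.003  0.001  0.005 -0.002 -0.002 -0.001]
[[ 0.08  -0.971  0.227]
 [-0.997 -0.078  0.018]
 [-0.    -0.228 -0.974]]
-0.011 -0.03 [320.3 231.7] [299.2 222.6]
-0.011 -0.02 [320.4 224.3] [298.6 224.8]
-0.011 -0.013 [320.5 219.7] [298.1 226.3]
-0.011 0 [320.6 211.9] [297.3 229.1]
0 -0.03 [320.3 250.8] [302.4 223.6]
0 -0.02 [320.4 242.5] [301.8 225.8]
0 -0.013 [320.5 237.3] [301.3 227.3]
0 0 [320.6 228.5] [300.5 230.1]
0.011 -0.03 [320.3 269.1] [305.6 224.6]
0.011 -0.02 [320.4 260.1] [304.9 226.8]
0.011 -0.013 [320.5 254.3] [304.5 228.3]
0.011 0 [320.6 244.6] [303.6 231. ]
```

View pics/w2c.png

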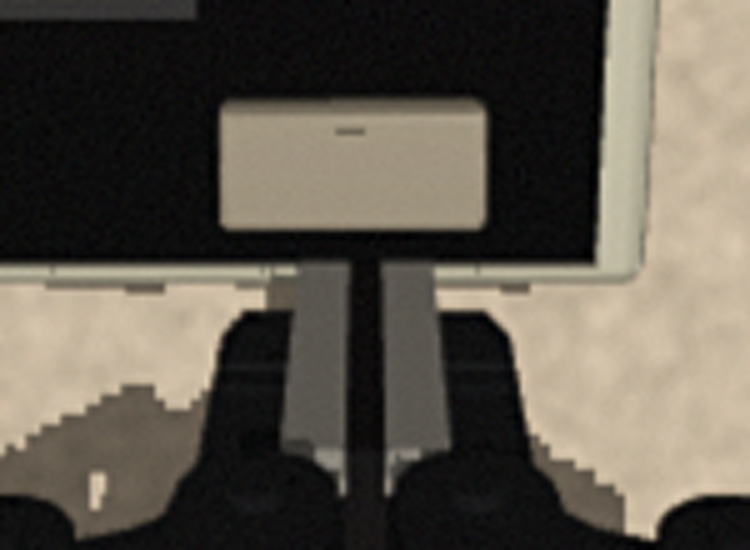

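Run:
```python
from h import *
import pickle
o=pickle.load(open("o2.pkl","rb"));W=cam("wrist",o);S=cam("side");Rc=R.from_rotvec(o["tool_rot"]).as_matrix()
im=cv2.imread("pics/w2.png");g=cv2.cvtColor(im,cv2.COLOR_BGR2GRAY)
print(g[236:250,314],g[236:250,322],g[236:250,332])
m=np.zeros_like(g);m[205:240,130:355]=(g[205:240,130:355]>110)
n,l,s,c=cv2.connectedComponentsWithStats(m)
P=[]
for i in range(1,n):
    if s[i][4]>80: q=onz(W,*c[i],.044);P.append(q);print(s[i],c[i].round(1),q.round(4))
P=[q for q in P]
print(np.linalg.norm(P[0]-P[-1]))
for uv in[(303.3,223.3),(302,223),(304.5,223.5),(303.3,224.5)]:
    o1,d1=ray(W,322.5,242.5);o2,d2=ray(S,*uv)
    t=np.linalg.lstsq(np.c_[d1,-d2],o2-o1,rcond=None)[0];a=o1+t[0]*d1;b=o2+t[1]*d2;x=(a+b)/2;print(x.round(4),"gap",np.linalg.norm(a-b).round(4),"tool",(Rc.T@(x-o["tool_pos"])).round(4))
```

```text
[25  4 12  8 11 22 54 89 85 86 85 87 88 88] [24  7 11 12 13 12  8 12 12  9 13 14  7 11] [27  5 15 13 10 19 54 87 88 86 87 85 86 88]
[136 213  24  23 434] [147.5 224.1] [0.5347 0.2416 0.044 ]
[213 213  23  21 427] [224.1 223.5] [0.5395 0.1881 0.044 ]
[ 294  212   53   24 1261] [320.  223.5] [0.5449 0.1211 0.044 ]
0.1210014291040581
[0.5399 0.1177 0.0959] gap 0.0067 tool [ 0.0024 -0.0003 -0.0278]
[0.5422 0.1186 0.0981] gap 0.0029 tool [ 0.0017 -0.003  -0.0293]
[0.5379 0.1169 0.0942] gap 0.0103 tool [ 0.003   0.0022 -0.0266]
[0.5394 0.1178 0.0912] gap 0.0057 tool [ 0.0022  0.0013 -0.0233]
```

The visible finger ends sit about 25 mm behind the reported TCP in both views. I'll descend carefully, relying on force and another look, and correct about 4 mm towards the front.

Emit:
jog_arm(deltas=[[[0,0,0],[0,0.002,0.005],0],[[0,0,0],[0,0.004,0.01],0],[[0,0,0],[0,0.004,0.014],0],[[0,0,0],[0,0.004,0.017],0],[[0,0,0],[0,0.004,0.017],0],[[0,0,0],[0,0.004,0.017],0]])

```text
t: 3.55
tool_pos: [0.5444, 0.1205, 0.0492]
tool_rot: [-2.18, 2.012, -0.229]
contact_force: [-0.3, -0.0, -0.5]
opening: 0.0
```

```bash
cat > look.py <<'E'
import sys
from h import *
from station import ctrl,get_image
n=sys.argv[1]
o=ctrl.get_obs();Rc=R.from_rotvec(o["tool_rot"]).as_matrix();print(o["t"],o["tool_pos"],o["contact_force"],"key in tool",(Rc.T@(np.array([.545,.121,.044])-o["tool_pos"])).round(4))
w=cv2.cvtColor(get_image("wrist"),cv2.COLOR_RGB2BGR);s=cv2.cvtColor(get_image("side"),cv2.COLOR_RGB2BGR)
a=cv2.resize(w[170:290,240:400],(640,480),interpolation=cv2.INTER_CUBIC)
b=cv2.resize(s[200:275,250:330],None,fx=6.4,fy=6.4,interpolation=cv2.INTER_CUBIC)
cv2.imwrite(f"pics/{n}w.png",a);cv2.imwrite(f"pics/{n}s.png",b)
E
python3 look.py d1
```

```text
3.55 [0.54440119 0.12050811 0.04922367] [-0.28997392 -0.03344023 -0.49669893] key in tool [-0.0004  0.0006  0.0052]
```

View pics/d1w.png

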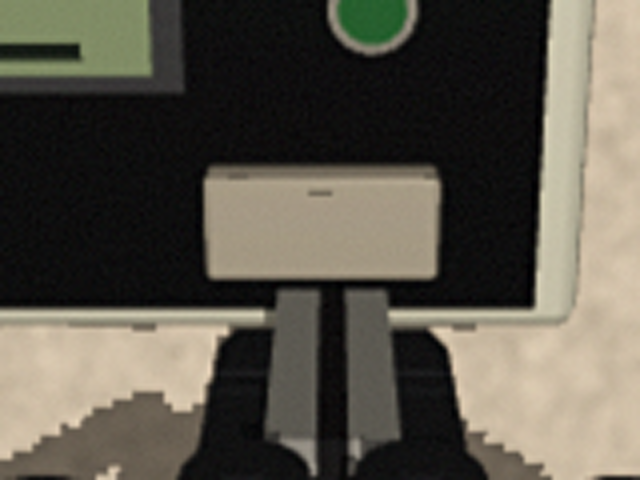

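View pics/d1s.png

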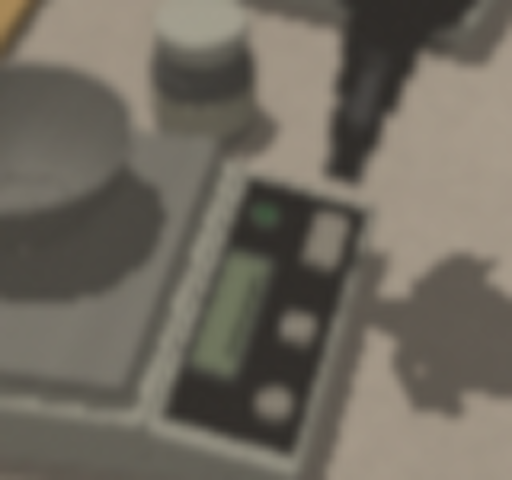

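Emit:
jog_arm(deltas=[[[0,0,0],[0,-0.002,0.001],0],[[0,0,0],[0,-0.004,0.003],0],[[0,0,0],[0,-0.004,0.005],0],[[0,0,0],[0,-0.004,0.007],0],[[0,0,0],[0,-0.004,0.007],0]])

```text
t: 4.07
tool_pos: [0.5498, 0.1209, 0.0432]
tool_rot: [-2.18, 2.012, -0.229]
contact_force: [-0.3, 0.2, -0.7]
opening: -0.0004
```

Emit:
jog_arm(deltas=[[[0,0,0],[0,0,0.002],0],[[0,0,0],[0,0,0.003],0],[[0,0,0],[0,0,0.004],0],[[0,0,0],[0,0,0.004],0]])

```text
t: 4.4
tool_pos: [0.5509, 0.121, 0.0396]
tool_rot: [-2.18, 2.011, -0.229]
contact_force: [-0.3, -0.1, -1.2]
opening: -0.0001
```

```bash
python3 look.py d2
```

```text
4.4 [0.55085498 0.12103025 0.03961838] [-0.30908776 -0.05371541 -1.22017479] key in tool [-0.0004  0.0047 -0.0056]
```

View pics/d2w.png

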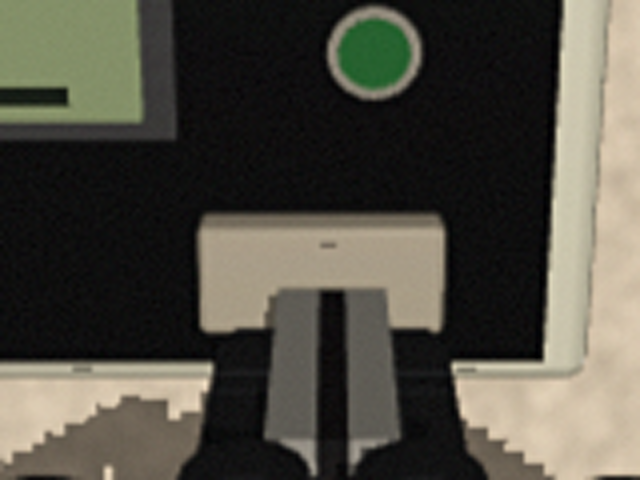

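View pics/d2s.png

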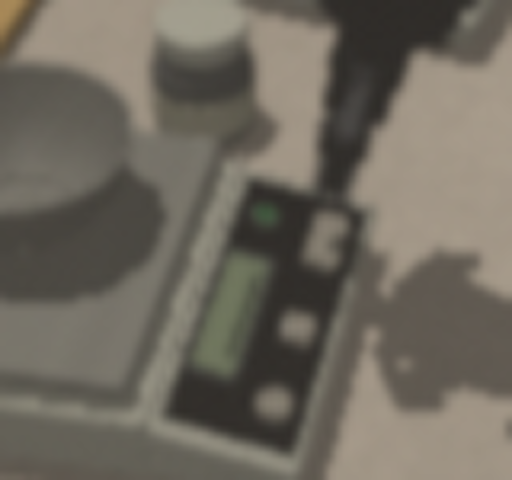

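Emit:
jog_arm(deltas=[[[0,0,0],[0,-0.001,0.002],0],[[0,0,0],[0,-0.002,0.004],0],[[0,0,0],[0,-0.002,0.006],0],[[0,0,0],[0,-0.002,0.008],0],[[0,0,0],[0,-0.002,0.01],0],[[0,0,0],[0,-0.002,0.01],0],[[0,0,0],[0,-0.002,0.01],0]])

```text
t: 5.08
tool_pos: [0.555, 0.1214, 0.0303]
tool_rot: [-2.18, 2.011, -0.229]
contact_force: [-0.0, -0.2, -0.4]
opening: 0.0001
```

```bash
python3 look.py d3
```

```text
5.0833 [0.55504501 0.12139142 0.03032575] [-0.02068164 -0.15717495 -0.3508232 ] key in tool [-0.0004  0.0067 -0.0156]
```

View pics/d3w.png

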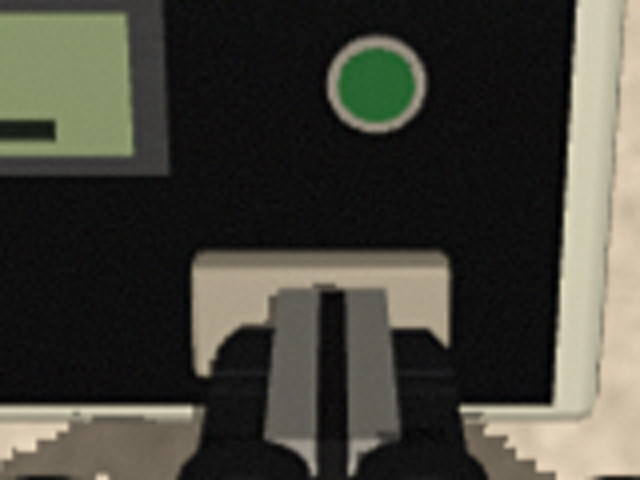

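View pics/d3s.png

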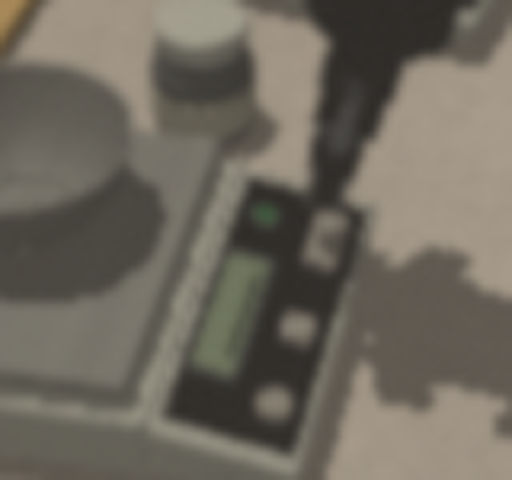

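Emit:
jog_arm(deltas=[[[0,0,0],[0,0,0.001],0],[[0,0,0],[0,0,0.002],0],[[0,0,0],[0,0,0.003],0],[[0,0,0],[0,0,0.004],0],[[0,0,0],[0,0,0.004],0]])

```text
t: 5.6
tool_pos: [0.556, 0.1214, 0.0264]
tool_rot: [-2.18, 2.011, -0.229]
contact_force: [0.1, 1.7, 0.3]
opening: -0.0
```

Emit:
jog_arm(deltas=[[[0,0,0],[0,0,0.001],0],[[0,0,0],[0,0,0.002],0],[[0,0,0],[0,0,0.002],0],[[0,0,0],[0,0,0.002],0]])

```text
t: 5.93
tool_pos: [0.5565, 0.1215, 0.0247]
tool_rot: [-2.18, 2.011, -0.229]
contact_force: [0.1, 0.4, -0.3]
opening: -0.0001
```

```bash
python3 look.py d4
```

```text
5.9333 [0.55651352 0.12149465 0.02467972] [ 0.11848129  0.40925858 -0.3415401 ] key in tool [-0.0004  0.0069 -0.0214]
```

View pics/d4w.png

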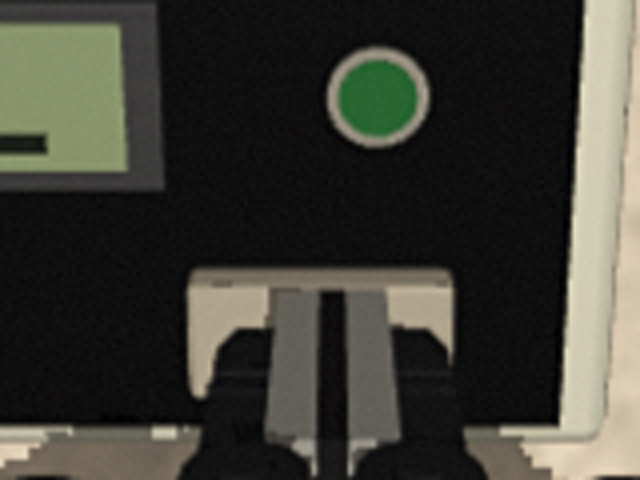

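View pics/d4s.png

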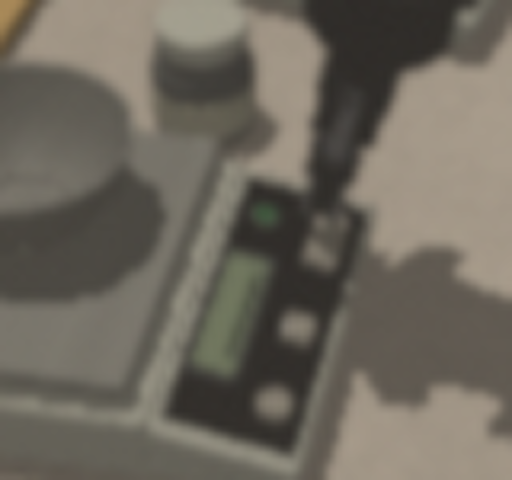

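Emit:
jog_arm(deltas=[[[0,0,0],[0,0,0.001],0],[[0,0,0],[0,0,0.0015],0],[[0,0,0],[0,0,0.0015],0],[[0,0,0],[0,0,0.0015],0]])

```text
t: 6.37
tool_pos: [0.5569, 0.1215, 0.0233]
tool_rot: [-2.18, 2.011, -0.23]
contact_force: [-0.6, -0.2, -0.0]
opening: -0.0
```

Emit:
jog_arm(deltas=[[[0,0,0],[0,0,0.001],0],[[0,0,0],[0,0,0.0015],0],[[0,0,0],[0,0,0.0015],0],[[0,0,0],[0,0,0.0015],0]])

```text
t: 6.7
tool_pos: [0.5572, 0.1215, 0.0218]
tool_rot: [-2.18, 2.011, -0.23]
contact_force: [-0.4, -0.1, -0.0]
opening: 0.0
```

Emit:
jog_arm(deltas=[[[0,0,0],[0,0,0.001],0],[[0,0,0],[0,0,0.0015],0],[[0,0,0],[0,0,0.0015],0],[[0,0,0],[0,0,0.0015],0]])

```text
t: 7.03
tool_pos: [0.5575, 0.1216, 0.0204]
tool_rot: [-2.179, 2.011, -0.23]
contact_force: [0.1, 0.0, 0.4]
opening: 0.0002
```

```bash
python3 look.py d5
```

```text
7.0333 [0.55754988 0.1215913  0.0203568 ] [0.05123384 0.02568997 0.41451657] key in tool [-0.0004  0.0069 -0.0259]
```

View pics/d5w.png

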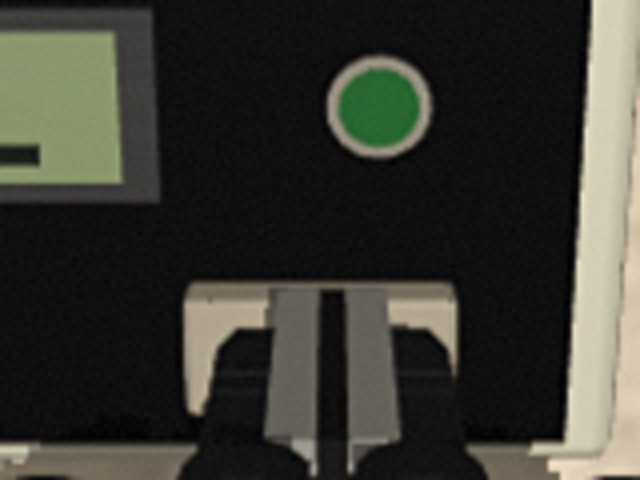

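View pics/d5s.png

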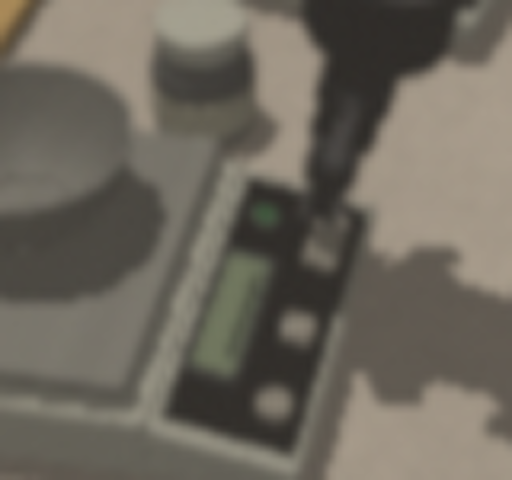

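Emit:
jog_arm(deltas=[[[0,0,0],[0,0,0.001],0],[[0,0,0],[0,0,0.0015],0],[[0,0,0],[0,0,0.0015],0],[[0,0,0],[0,0,0.0015],0]])

```text
t: 7.47
tool_pos: [0.5579, 0.1216, 0.0189]
tool_rot: [-2.18, 2.011, -0.23]
contact_force: [0.5, 0.1, -0.2]
opening: 0.0005
```

Emit:
jog_arm(deltas=[[[0,0,0],[0,0,0.001],0],[[0,0,0],[0,0,0.0015],0],[[0,0,0],[0,0,0.0015],0],[[0,0,0],[0,0,0.0015],0]])

```text
t: 7.8
tool_pos: [0.5582, 0.1216, 0.0174]
tool_rot: [-2.179, 2.011, -0.23]
contact_force: [-0.2, -0.5, 0.5]
opening: -0.0001
```

Emit:
jog_arm(deltas=[[[0,0,0],[0,0,0.001],0],[[0,0,0],[0,0,0.0015],0],[[0,0,0],[0,0,0.0015],0],[[0,0,0],[0,0,0.0015],0]])

```text
t: 8.13
tool_pos: [0.5586, 0.1216, 0.016]
tool_rot: [-2.179, 2.011, -0.23]
contact_force: [0.3, -0.4, 0.5]
opening: -0.0002
```

```bash
python3 look.py d6
```

```text
8.1333 [0.55855194 0.12164828 0.01595133] [ 0.3072466  -0.44862451  0.52761461] key in tool [-0.0004  0.0069 -0.0304]
```

View pics/d6w.png

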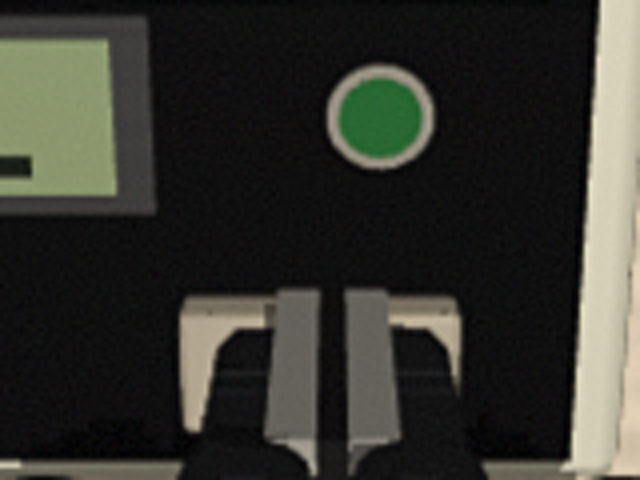

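View pics/d6s.png

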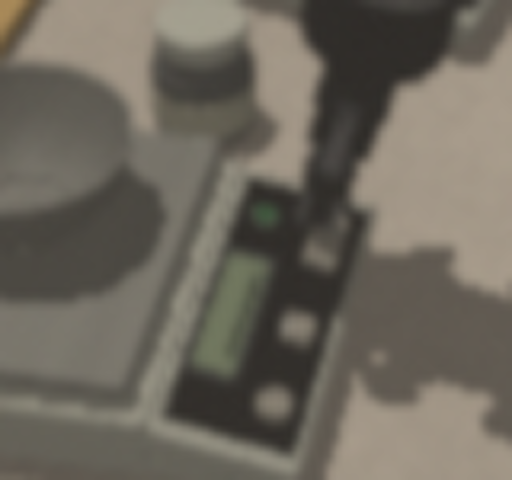

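Emit:
jog_arm(deltas=[[[0,0,0],[0,0.001,0],0],[[0,0,0],[0,0.003,0],0],[[0,0,0],[0,0.005,0],0],[[0,0,0],[0,0.006,0],0],[[0,0,0],[0,0.006,0],0],[[0,0,0],[0,0.006,0],0]])

```text
t: 8.73
tool_pos: [0.5526, 0.1212, 0.0146]
tool_rot: [-2.179, 2.011, -0.23]
contact_force: [-0.0, -0.2, 0.1]
opening: -0.0001
```

```bash
python3 look.py d7
python3 - <<'E'
from h import *
from station import ctrl,get_image
o=ctrl.get_obs();Rc=R.from_rotvec(o["tool_rot"]).as_matrix();S=cam("side");W=cam("wrist",o)
s=cv2.cvtColor(get_image("side"),cv2.COLOR_RGB2BGR);cv2.imwrite("pics/d7full.png",s)
for z in(-.03,-.036,-.042,-.048):
  for x,y in((.009,-.011),(-.009,-.011),(-.009,.011)):
    q=o["tool_pos"]+Rc@np.array([x,y,z]);print(z,x,y,"side crop px",(np.array(proj(S,q))-[250,200])*6.4+2.7, "wrist",np.round(proj(W,q),1))
E
```

```text
8.7333 [0.55264799 0.12118929 0.01464499] [-0.04832369 -0.1675521   0.14059114] key in tool [-0.0004  0.0008 -0.0303]
-0.03 0.009 -0.011 side crop px [309.03366897 213.27878724] wrist [337.6 231.7]
-0.03 -0.009 -0.011 side crop px [301.61428804 235.62521601] wrist [303.  231.7]
-0.03 -0.009 0.011 side crop px [341.75339957 248.06053333] wrist [303.7 269.1]
-0.036 0.009 -0.011 side crop px [311.39547557 205.28036094] wrist [338.1 236.5]
-0.036 -0.009 -0.011 side crop px [303.98038642 227.60447496] wrist [302.3 236.5]
-0.036 -0.009 0.011 side crop px [344.23143301 240.07591246] wrist [303.  275.1]
-0.042 0.009 -0.011 side crop px [313.77040039 197.23750885] wrist [338.7 241.7]
-0.042 -0.009 -0.011 side crop px [306.35976668 219.53871019] wrist [301.5 241.7]
-0.042 -0.009 0.011 side crop px [346.72337436 232.04647803] wrist [302.3 281.4]
-0.048 0.009 -0.011 side crop px [316.15855304 189.1498598 ] wrist [339.4 247.3]
-0.048 -0.009 -0.011 side crop px [308.75254097 211.42754154] wrist [300.7 247.3]
-0.048 -0.009 0.011 side crop px [349.22934106 223.97185171] wrist [301.6 288.3]
```

View pics/d7w.png

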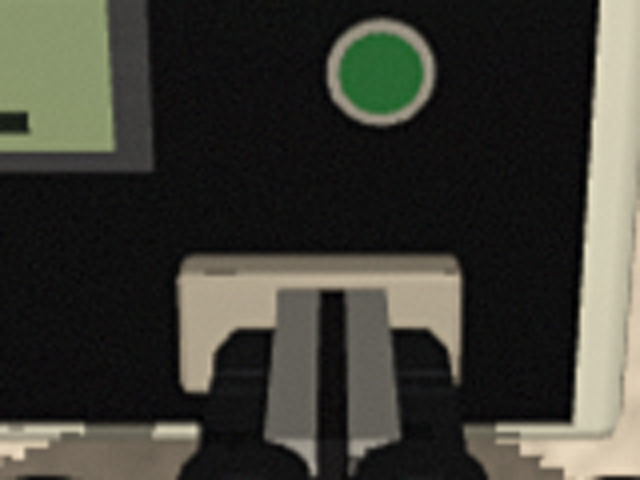

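View pics/d7s.png

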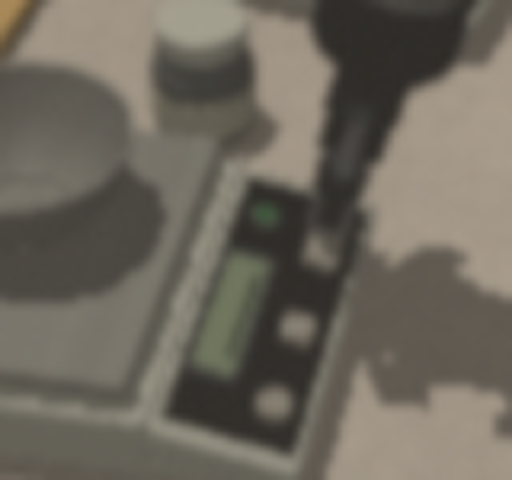

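Emit:
jog_arm(deltas=[[[0,0,0],[0,0,0.001],0],[[0,0,0],[0,0,0.002],0],[[0,0,0],[0,0,0.003],0],[[0,0,0],[0,0,0.004],0],[[0,0,0],[0,0,0.004],0],[[0,0,0],[0,0,0.004],0]])

```text
t: 9.38
tool_pos: [0.5536, 0.1212, 0.0106]
tool_rot: [-2.18, 2.011, -0.229]
contact_force: [0.3, 0.2, 0.5]
opening: 0.0001
```

Emit:
jog_arm(deltas=[[[0,0,0],[0,0,0.001],0],[[0,0,0],[0,0,0.002],0],[[0,0,0],[0,0,0.002],0],[[0,0,0],[0,0,0.002],0]])

```text
t: 9.72
tool_pos: [0.5541, 0.1213, 0.0087]
tool_rot: [-2.18, 2.011, -0.23]
contact_force: [-0.0, -0.0, 0.2]
opening: -0.0001
```

```bash
python3 look.py d8
```

```text
9.7167 [0.55406519 0.12130123 0.00874323] [-0.03937067 -0.01863102  0.19996189] key in tool [-0.0004  0.0009 -0.0364]
```

View pics/d8w.png

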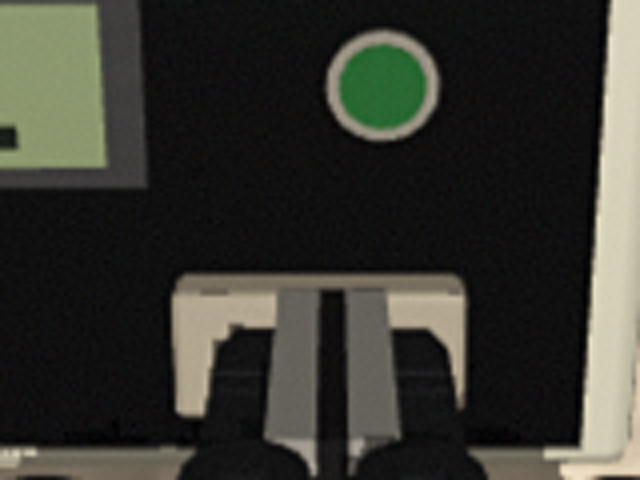

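View pics/d8s.png

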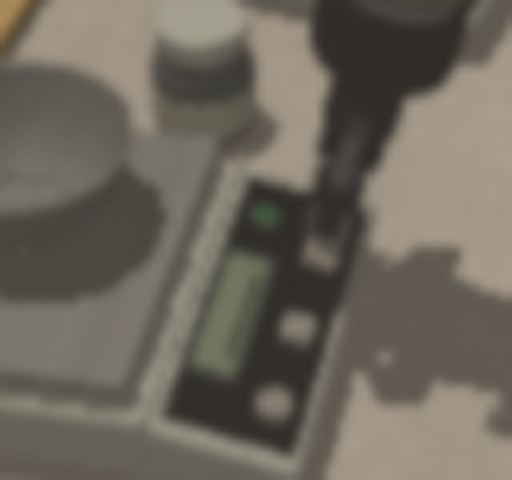

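Emit:
jog_arm(deltas=[[[0,0,0],[0,0,0.001],0],[[0,0,0],[0,0,0.002],0],[[0,0,0],[0,0,0.002],0],[[0,0,0],[0,0,0.002],0]])

```text
t: 10.15
tool_pos: [0.5548, 0.1213, 0.0071]
tool_rot: [-2.179, 2.011, -0.23]
contact_force: [-0.3, 1.0, 1.7]
opening: -0.0004
```

Emit:
jog_arm(deltas=[[[0,0,0],[0,0,0.0005],0],[[0,0,0],[0,0,0.0005],0],[[0,0,0],[0,0,0.0005],0]])

```text
t: 10.4
tool_pos: [0.5549, 0.1214, 0.0066]
tool_rot: [-2.179, 2.011, -0.23]
contact_force: [-1.3, -1.0, 2.7]
opening: -0.0
```

Emit:
jog_arm(deltas=[[[0,0,0],[0,0,0.0005],0],[[0,0,0],[0,0,0.001],0],[[0,0,0],[0,0,0.001],0]])

```text
t: 10.65
tool_pos: [0.5551, 0.1214, 0.0056]
tool_rot: [-2.179, 2.011, -0.23]
contact_force: [-1.2, -0.2, 3.3]
opening: 0.0001
```

Emit:
jog_arm(deltas=[[[0,0,0],[0,0,0.0005],0],[[0,0,0],[0,0,0.001],0],[[0,0,0],[0,0,0.001],0]])

```text
t: 10.9
tool_pos: [0.5553, 0.1214, 0.0046]
tool_rot: [-2.179, 2.011, -0.23]
contact_force: [-1.7, 0.1, 4.8]
opening: -0.0003
```

Emit:
jog_arm(deltas=[[[0,0,0],[0,0,0.0005],0],[[0,0,0],[0,0,0.0005],0],[[0,0,0],[0,0,0.0005],0],[[0,0,0],[0,0,0.0005],0],[[0,0,0],[0,0,0.0005],0],[[0,0,0],[0,0,0.0005],0]])

```text
t: 11.4
tool_pos: [0.5554, 0.1214, 0.0042]
tool_rot: [-2.179, 2.011, -0.23]
contact_force: [-2.6, 0.2, 4.4]
opening: -0.0003
```

Emit:
jog_arm(deltas=[[[0,0,0],[0,0,0.0004],0],[[0,0,0],[0,0,0.0004],0],[[0,0,0],[0,0,0.0004],0],[[0,0,0],[0,0,0.0004],0],[[0,0,0],[0,0,0.0004],0],[[0,0,0],[0,0,0.0004],0],[[0,0,0],[0,0,0.0004],0],[[0,0,0],[0,0,-0.002],0],[[0,0,0],[0,0,-0.006],0],[[0,0,0],[0,0,-0.012],0],[[0,0,0],[0,0,-0.025],0],[[0,0,0],[0,0,-0.04],0]])

```text
t: 12.4
tool_pos: [0.5446, 0.1205, 0.0418]
tool_rot: [-2.181, 2.013, -0.226]
contact_force: [0.2, -0.1, 0.1]
opening: -0.0001
```

Emit:
jog_arm(deltas=[[[0,0,0],[0,0,-0.03],0],[[0,0,0],[0,0,-0.06],0],[[0,0,0],[0,0,-0.09],0],[[0,0,0],[0,0,-0.11],0],[[0,0,0],[0,0,-0.12],0],[[0,0,0],[0,0,-0.12],0],[[0,0,0],[0,0,-0.12],0],[[0,0,0],[0,0,-0.12],0]])

```text
t: 13.07
tool_pos: [0.5181, 0.1183, 0.1575]
tool_rot: [-2.181, 2.013, -0.226]
contact_force: [-0.5, -0.9, 0.4]
opening: -0.0002
```

Run:
```python
from h import *
from station import ctrl,get_image
o=ctrl.get_obs();print(o["t"],o["tool_pos"],o["contact_force"])
w=cv2.cvtColor(get_image("wrist"),cv2.COLOR_RGB2BGR);s=cv2.cvtColor(get_image("scene"),cv2.COLOR_RGB2BGR)
cv2.imwrite("pics/ew.png",w);cv2.imwrite("pics/es.png",s)
```

```text
13.0667 [0.51814325 0.1183421  0.15747647] [-0.46412205 -0.91582811  0.41426987]
```

View pics/ew.png

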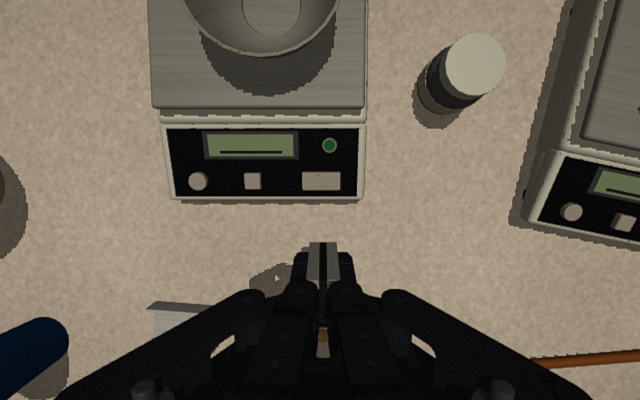

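View pics/es.png

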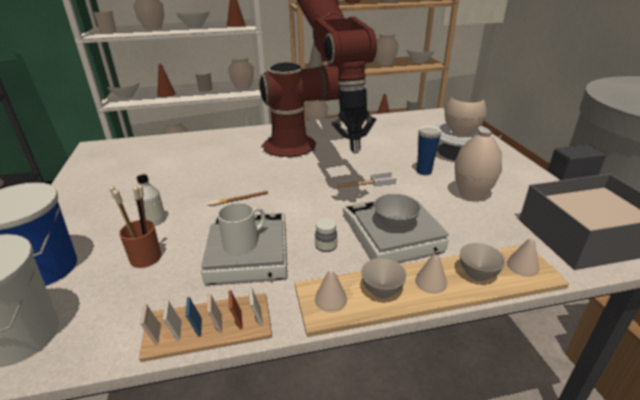

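```bash
python3 -c "
from station import job;print(job.finish_job())"
```

```text
the job is handed in; nothing more can be done
None
```

I pressed the tare key on the bowl's scale with closed fingertips, held it for roughly 1.2 s, then released it and moved about 0.12 m clear. The job was handed in at about 13.2 s.

- **Press depth:** I estimate 3.5 mm or more, from how far the tool moved after contact. The last force readings were about 5 N along the key's axis, with noise of roughly 0.5 to 1 N. After those I pressed 0.4 mm further, so the peak was probably around 5.5 N. Neither the key's travel nor its registering could be read directly, and I could not make out any change on the display.
- **Final checks:** With the arm clear, the force reads near zero. In the last wrist and scene pictures the tare key looks back up, and the bowl, pan, other keys, other scale and loose items look unmoved.
- **Disagreement with the text:** The fingertips appeared about 38 mm short of the reported TCP in both the wrist and side views. The first contact force, about 37 mm past the expected key height, confirmed it. I corrected sideways from the pictures and came down in small force-checked steps.
- **Key height:** Combining the side and wrist views put the key tops at 37 to 40 mm instead of the stated 44 mm. The key spacing measured from the wrist view alone fitted 44 mm.

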